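Set the lathe's tailstock quill to 30 and clamp it

TASK

Set up the tailstock of the small bench lathe for the next bar: slacken the quill's clamp lever, wind the quill out with the handwheel until its 30 mm line (the third full ring) is at the mouth of the barrel, then swing the clamp lever fully back to tight. Let go of everything, and leave the other things on the bench and in the chip tray where they lie.

Things in the scene. Friction and masses are not known exactly. Their poses are not given: they have to be found in the camera images.
- lathe: Small grey bench lathe, fixed, 550 mm long, in a dark chip tray (210 mm wide, 22 mm high). Origin on the table below the mouth of the tailstock barrel; z up, y along the bed to the chuck and headstock (228 mm high, from y 255 mm), -x the operator's side, facing the robot. Spindle axis 145 mm up. Tailstock and crank reach to y -181 mm; only the lever and the lamp rise above 190 mm there.
- quill (a joint): How far the bright steel quill (26 mm thick, with a dark pointed centre) stands out of the tailstock barrel, in m, 0 to 0.05; starts between 0.007 and 0.014. Black rings are cut all round it at 10, 20, 30, 40, 50 mm and short ticks at 5, 15, 25..; at a reading of 30 mm the third ring from the point is level with the mouth of the barrel. It moves only with the handwheel, 6 mm a turn.
- handwheel (a joint): Angle of the tailstock handwheel in rad, 0 to 52, many turns; quill = 0.006 m x angle / 2 pi. Grows when turned clockwise as seen from its face, the crank side (looking along lathe +y): from the top the crank goes to lathe +x. At 0 (and every 2 pi) the crank is at the top. Slackened it turns with about 2 N at the crank and stays where it is left; with the lever tight it is held fast.
- clamp_lever (a joint): Angle of the quill clamp lever on top of the tailstock, in rad: 0 = tight, at its stop, pointing 135 deg anticlockwise from lathe +x seen from above; 1.05 = slack, at the other stop, 195 deg. It bites below about 0.25 and is free above 0.35. It stays where it is left; it takes about 5 N at the ball, up to 8 N where it bites. Starts tight, between 0 and 0.12.
- barrel_mouth (a point): Centre of the tailstock barrel's mouth (barrel 50 mm thick, of grey casting), on the quill axis 145 mm above the table: the mark against which the quill's scale is read. The quill comes out of it along lathe +y. Axes as the lathe's.
- wheel_centre (a point): Centre of the flat outer face of the aluminium tailstock handwheel (90 mm across, 16 mm thick), on the quill axis 145 mm above the table; the wheel lies in the lathe's xz plane and its face looks to lathe -y, away from the headstock. Axes as the lathe's.
- crank_grip (a point): Middle of the black crank handle's grip length, 25 mm out from the wheel's face. The handle is a free-spinning round grip, 16 to 18 mm thick and 38 mm long, that stands out of the wheel's face along lathe -y, 33 mm from the wheel's axis; it circles with the wheel at 112 to 178 mm above the table. Turns about its own y axis, which stays parallel to the lathe's y.
- lamp_head (a point): Middle of the underside of the lathe lamp's head, a black cylinder 60 mm across and 75 mm tall, fixed to the lathe and hanging over the handwheel, 45 mm behind the quill axis and 262 mm above the table; its bent neck goes up to 350 mm and down behind it to the tray. A tool held upright at the crank would strike it: lean the tool outwards, towards lathe -y, by 20 to 45 degrees. Axes as the lathe's.
- lever_pivot (a point): Foot of the clamp lever's vertical pivot, on top of the tailstock barrel, 182 mm above the table; the lever's hub (22 mm thick) rises 14 mm from here. Axes as the lathe's.
- lever_ball (a point): Centre of the black ball (20 mm thick) at the end of the clamp lever, 58 mm from the pivot's axis and 210 mm above the table; below it are the barrel (top at 170 mm) and, beside the slack position, the handwheel (top at 190 mm). The point's x axis points outwards along the lever, whose rod (8 mm thick) slopes down to the hub.
- saw: Bystander: jeweller's saw lying flat, a steel U frame 150 mm long and 100 mm wide with a dark wooden handle, 290 mm in all, up to 26 mm high. Origin at the table between handle and frame, x from handle to frame.
- file: Bystander: flat file with a wooden handle, 290 mm long, 22 mm wide and high, lying beyond and below the crank. Origin at the table, 25 mm from the middle, x from handle to tip.
- wire_box: Bystander: open card box, 95 x 70 x 34 mm, with copper and brass rods, on the table low in front of the handwheel. Origin at the middle of its underside.
- chuck_key: Bystander: T-shaped steel chuck key, 80 mm long with a 44 mm cross bar, 11 mm high, lying in the front of the chip tray. Origin at the middle of its shank's underside.
- brass_bar: Bystander: square brass bar, 12 x 130 x 12 mm, lying in the back of the chip tray. Origin at the middle of its underside.
- oil_bottle: Bystander: white oil bottle with a black spout, 44 mm thick and 125 mm tall, standing on the table behind the lathe. Origin at the middle of its underside.
- caliper: Bystander: steel caliper lying on top of the headstock, 215 mm long, 8 mm high. Origin on its underside, at the beam.

How it is judged:
By the outcome, as a careful person would: the job done as asked, in the order asked, and still so for the second after the job is handed in, with the robot touching nothing.
It also fails if it takes over 72 s, if anything falls off the work surface, if the arm or the gripper's body presses on something with over 40 N, if the wrist force passes 120 N, or if a joint passes its speed limit or range.

ROBOT

A 7-joint arm with a two-finger parallel gripper is mounted at the origin on the work surface. World frame = base frame: x ahead of the robot, y to its left, z up, the work surface at z = 0. Lengths are in mm, angles in rad, forces in N, time in s.
With the tool pointing down it reaches from about 400 to 875 mm from the base axis. Payload 4.4 kg.
Tool frame: the origin (TCP) lies at the very end of the fingers, on their centre line; the grasp point (between the pads) lies 19 mm behind it; z points along the fingers, y is the line along which they close (so a half turn about z gives the same grasp; the last joint's range is limited). The gripper opens to 85 mm and grips with 20 to 120 N. Pads are 22 mm wide; open, the fingers measure 114 mm over their backs; the gripper's body (76 mm by 85 mm) begins 54 mm behind the grasp point. The pads swing forward as they close: fully open they stand 13 mm farther back than shut.
Start: joints at [-1.185, 0.628, 0.038, 1.517, -0.027, 0.996, -0.02], TCP at [283.76, 584.806, 231.313] pointing down, gripper open.
Joint ranges: [-3.06, 3.06], [-0.37, 2.12], [-1.25, 1.32], [0.18, 2.47], [-1.1, 4.24], [0.23, 1.98], [-2.94, 2.94]. Speed limits (rad/s): [2.57, 2.57, 3.14, 3.14, 3.14, 3.14, 3.14].

INTERFACE

Orientations are given as [roll, pitch, yaw] about the fixed x, y, z axes, in that order (R = Rz(yaw) Ry(pitch) Rx(roll)).
In Python, from cell import sensors, get_image, camera_params, order gives the robot as it stands.
- The arm moves only by the shell command python3 -m inch 'ROWS' [OPENING]. ROWS is JSON, a list that holds one entry, the list of rows, each a list of 4 numbers: the shift along the tool's x, y, z in cm, then the turn about the tool's z in degrees. A call has 1 to 8 rows; each row is the pose to reach, as a shift and turn from the pose commanded when the call began, along the tool's axes at that moment; what a row does not reach only later rows make up. A row lasts 1/12 s, in which the tool goes at most 41.7 mm and 7.16 degrees, less where a joint would pass 70% of its speed; a pose out of reach is approached as far as the arm can. A call with a gripper value outside its range is refused whole. OPENING is the finger opening in cm, from 0 to 8.54, set as the call begins (- or left out, the last holds). The fingers move at their own pace and stop on an object; the grip force is fixed at half the most. Time passes only in rows, so rows that repeat a pose let the fingers close. It gives the time, the measured TCP pose, the force, the opening and the grip force at its end, in the units of the state.
- sensors.read_state(): the state, without advancing time (a new reading comes with each control period).
- get_image(name): name is "scene" or "top" or "wrist"; returns the picture (384x512x3 uint8, blue, green, red); there is no depth.
- camera_params(name): a dict with "mtx" (3x3 intrinsics, pixels), "rvec" (rotation vector, rad) and "tvec" (3), from world to camera coordinates, as OpenCV has them. Camera axes: x right, y down, z forward; pixel columns grow to the right and rows downward; lengths in mm; the calibration is good to about 2 mm. A picture is of the moment at which its call begins: read the wrist's pose just before it. camera_params takes no time and is no camera call; for the wrist camera it gives the pose at the moment of the call.
- order.finish_job(): hands the job in; it is judged then, once.
The state is a dict: "clock": time; "qpos": joint angles; "qd": joint speeds; "tau": joint torques, N m; "eef_pos": TCP position; "tool_rot": TCP orientation; "force": force on the tool from outside, world axes, zero at the start; "torque": the same for the moment, N m; "width": finger opening in mm; "gripper_force": force on a finger pad.
Only numpy, scipy, OpenCV 4.12 (cv2) and the standard library are available. Lean on these libraries where they do the work, as an engineer would, in place of code of your own. Each camera call takes 0.05 s, during which the arm holds its last target. There are 200 camera calls.

## Working session

There is one attempt and no reset: what is moved stays moved. The work goes in short steps, Python scripts to look and compute and a shell command to move; the robot and the scene stay as the last step left them, time stands still between calls to the robot, and variables do not carry over. Pictures are saved under pics/ and viewed, at most 10 in all, crops included, and the job is handed in when it is done.

```bash
mkdir -p pics; ls
python3 - <<'E'
from cell import sensors,get_image,camera_params
import cv2,numpy as np
s=sensors.read_state();print(s['clock'],s['eef_pos'],s['tool_rot'],s['width'])
a=[get_image(n) for n in('scene','top')]
for n,i in zip(('scene','top'),a):
    cv2.imwrite(f'pics/{n}0.png',i)
    p=camera_params(n);R=cv2.Rodrigues(np.array(p['rvec'],float))[0];print(n,p['mtx'],(-R.T@np.ravel(p['tvec'])).round(),R.round(2))
for n in ('scene','top'):
    i=cv2.imread(f'pics/{n}0.png');cv2.imwrite(f'pics/{n}1.png',cv2.resize(i,(800,600),interpolation=cv2.INTER_CUBIC))
E
```

```text
pics
0.0 [283.45574498 584.20115001 230.38083353] [-3.13962744e+00  3.85943167e-05  2.68980937e+00] 85.29541551167036
scene [[366.13700024   0.         260.35543091]
 [  0.         366.13700024 198.38908786]
 [  0.           0.           1.        ]] [1075.   49.  876.] [[-0.08  1.   -0.01]
 [ 0.79  0.06 -0.61]
 [-0.61 -0.06 -0.79]]
top [[481.99232737   0.         250.78182264]
 [  0.         481.99232737 186.71530173]
 [  0.           0.           1.        ]] [ 302.    2. 1266.] [[-0.01 -1.    0.01]
 [-0.97  0.01 -0.22]
 [ 0.22 -0.01 -0.97]]
```

View pics/scene1.png

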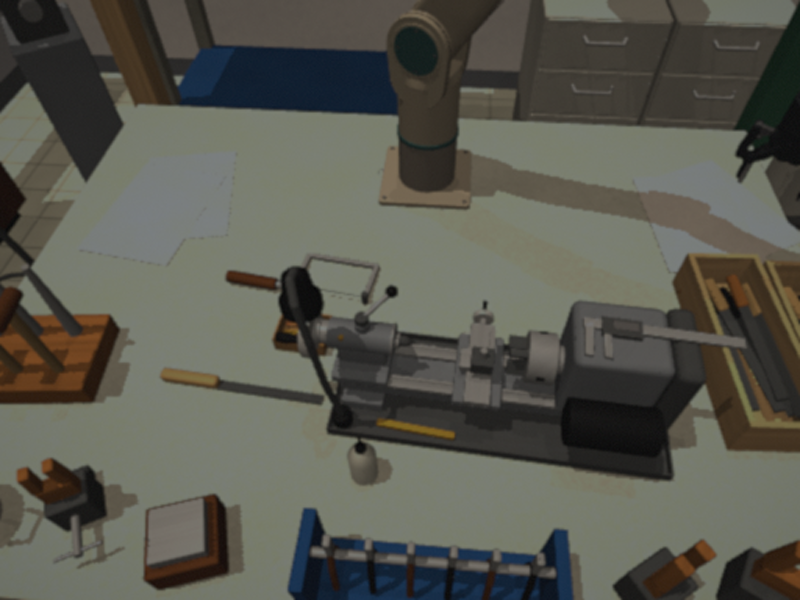

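View pics/top1.png

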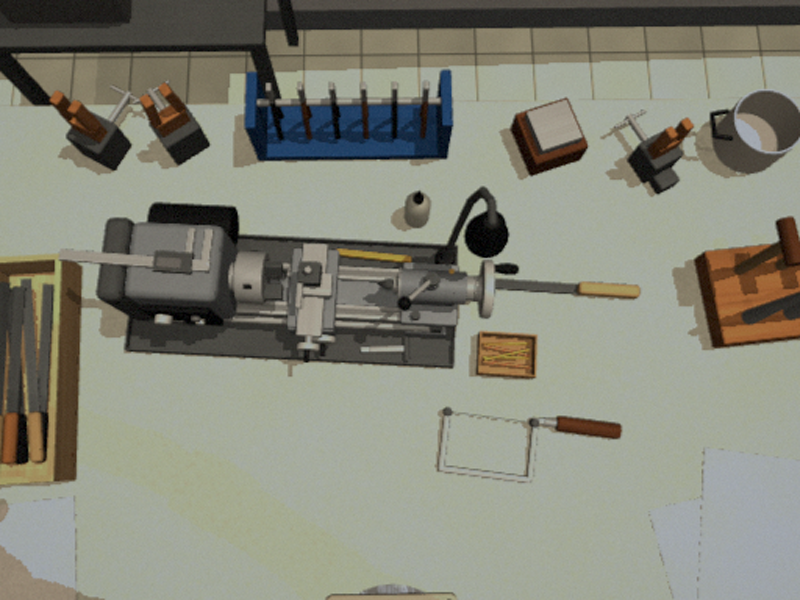

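The top view shows the lever ball at about (405,303), the wheel at (487,290), the crank at (507,268) and the lamp head at (487,235). The scene view shows the ball at (391,291). I'll zoom in on the tailstock in both views.

```bash
cat > h.py <<'E'
import cv2,numpy as np
from cell import sensors,get_image,camera_params
def cam(n):
    p=camera_params(n);R=cv2.Rodrigues(np.array(p['rvec'],float))[0];t=np.ravel(p['tvec']);return np.array(p['mtx']),R,t
def ray(n,uv,c=None):
    K,R,t=c or cam(n);d=R.T@np.linalg.solve(K,[uv[0],uv[1],1]);return -R.T@t,d/np.linalg.norm(d)
def onz(n,uv,z,c=None):
    o,d=ray(n,uv,c);return (o+d*(z-o[2])/d[2]).round(1)
def tri(a,b):
    A=np.zeros((3,3));r=np.zeros(3)
    for n,uv in(a,b):
        o,d=ray(n,uv);P=np.eye(3)-np.outer(d,d);A+=P;r+=P@o
    x=np.linalg.solve(A,r);return x.round(1)
def proj(n,X,c=None):
    K,R,t=c or cam(n);q=K@(R@np.asarray(X,float)+t);return (q[:2]/q[2]).round(1)
E
python3 - <<'E'
from h import *
t=cv2.imread('pics/top0.png')[130:240,240:340];s=cv2.imread('pics/scene0.png')[160:280,170:270]
f=lambda i:cv2.convertScaleAbs(cv2.resize(i,None,fx=4,fy=4,interpolation=cv2.INTER_CUBIC),alpha=1.8)
T=f(t);S=f(s);H=max(T.shape[0],S.shape[0]);T=cv2.copyMakeBorder(T,0,H-T.shape[0],0,0,0)
cv2.imwrite('pics/c1.png',np.hstack([T,S]))
b=('top',(259.2,194)),('scene',(250.2,186.5));print('ball',tri(*b),onz(*b[0],210),onz(*b[1],210))
for uv in((127,350),(454,366)):print('tray',onz('top',np.array(uv)/1.5625,22))
E
```

```text
ball [527.3 -25.4 210.2] [527.4 -25.6 210. ] [527.1 -25.2 210. ]
tray [493.7 432.9  22. ]
tray [ 460.  -109.8   22. ]
```

View pics/c1.png

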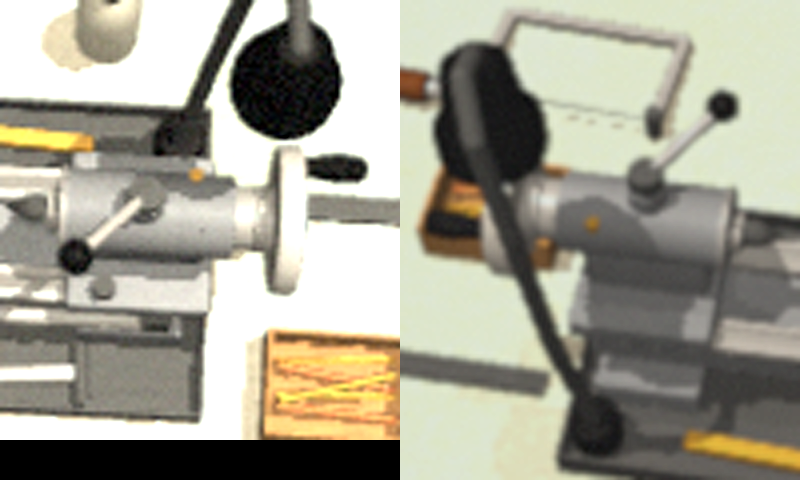

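The crops show the ball at top (259,194) and scene (250.5,186). The hub top is at top (277,179.5) and scene (232,204.5). In the top view the crank runs from (317,171) to (331.5,172), and the lamp head is centred at about (312,150).

Run:
```python
from h import *
yaw=-np.deg2rad(3.55);X=np.array([np.cos(yaw),np.sin(yaw),0]);Y=np.array([-np.sin(yaw),np.cos(yaw),0])
ball=tri(('top',(259,194.2)),('scene',(250.5,186.2)));hub=tri(('top',(277,179.5)),('scene',(232,204.5)))
h2=onz('top',(277,179.5),196);h3=onz('scene',(232,204.5),196)
print('ball',ball,'hub',hub,h2,h3)
for h in(hub,h2,h3):
    d=(ball-h);print('r',np.hypot(*d[:2]),'ang lathe',np.degrees(np.arctan2(d@Y,d@X)))
print('lamp mid',onz('top',(311.8,150.5),300), 'scn',tri(('top',(311.8,150.5)),('scene',(293,187))))
p=(h2+h3)/2;p[2]=0
for uv,nm in(((317,171.3),'root'),((331.5,172),'tip'),((311.7,166.2),'rimback'),((311.3,203),'rimfront'),((298,177),'barrelrear'),((255.5,190),'mouth')):
    for z in(145,150,160,170,178):
        q=onz('top',uv,z)-p;print(nm,z,(q@X).round(1),(q@Y).round(1),end=' | ')
    print()
```

```text
ball [526.8 -24.8 210.7] hub [565.9 -66.4 186.4] [563.8 -67.2 196. ] [573.  -63.4 196. ]
r 57.090892443541314 ang lathe 136.77560528973018
r 56.27397266943218 ang lathe 134.65930096596986
r 60.20298995897134 ang lathe 143.67131651077864
lamp mid [ 599.9 -135.   300. ] scn [601.8 -28.8 335.9]
root 145 33.3 -100.1 | root 150 31.8 -99.4 | root 160 29.1 -98.1 | root 170 26.4 -96.7 | root 178 24.3 -95.7 | 
tip 145 33.2 -135.0 | tip 150 31.9 -134.2 | tip 160 29.2 -132.5 | tip 170 26.5 -130.8 | tip 178 24.3 -129.5 | 
rimback 145 45.3 -87.2 | rimback 150 43.8 -86.6 | rimback 160 41.1 -85.3 | rimback 170 38.3 -84.1 | rimback 178 36.0 -83.0 | 
rimfront 145 -45.1 -88.0 | rimfront 150 -46.1 -87.3 | rimfront 160 -48.2 -86.1 | rimfront 170 -50.1 -84.9 | rimfront 178 -51.7 -83.9 | 
barrelrear 145 16.8 -54.9 | barrelrear 150 15.5 -54.3 | barrelrear 160 12.9 -53.4 | barrelrear 170 10.4 -52.5 | barrelrear 178 8.3 -51.7 | 
mouth 145 -20.2 45.5 | mouth 150 -21.3 45.5 | mouth 160 -23.5 45.5 | mouth 170 -25.7 45.6 | mouth 178 -27.5 45.7 |
```

Measured positions: pivot at about (568,-65), ball at (527,-25,210), lathe yaw about -3.5°, and crank at about 90° on the +x side. The lamp's edge sits about 10 mm outside the wheel face. Moves only turn the tool about its own z, so I'll check whether the tool leans when sent past its reach on the +y side. That is the lean I want.

```bash
python3 -m inch '[[[35.5,22.8,0,0],[35.5,22.8,0,0],[35.5,22.8,0,0],[35.5,22.8,0,0],[35.5,22.8,0,0],[35.5,22.8,0,0],[35.5,22.8,0,0],[35.5,22.8,0,0]]]' 0; python3 -m inch '[[[10,6,0,0],[10,6,0,0],[10,6,0,0]]]'
```

```text
clock: 0.77
eef_pos: [110.8, 865.8, 231.1]
tool_rot: [-3.141, -0.001, 2.691]
force: [0.9, 2.0, 0.1]
width: 0.0
gripper_force: 0.0
clock: 1.02
eef_pos: [69.3, 904.1, 213.0]
tool_rot: [-3.13, -0.006, 2.688]
force: [-0.7, -4.4, -5.5]
width: 0.1
gripper_force: 0.0
```

```bash
python3 -m inch '[[[10,14,-6,0],[10,14,-6,0],[10,14,-6,0],[10,14,-6,0],[10,14,-6,0]]]'; python3 -m inch '[[[-5,-10,0,0],[-5,-10,0,0],[-5,-10,0,0]]]'
```

```text
clock: 1.43
eef_pos: [58.8, 918.4, 235.7]
tool_rot: [3.096, -0.006, 2.683]
force: [-33.6, 4.7, -2.8]
width: 0.2
gripper_force: 0.0
clock: 1.68
eef_pos: [59.3, 862.1, 234.3]
tool_rot: [3.095, -0.012, 2.682]
force: [-0.3, 1.7, 0.6]
width: 0.1
gripper_force: 0.0
```

The lean stays after coming back within reach, and it is in the right direction (tips towards +y). I'll build it up to over 20°.

```bash
python3 -m inch '[[[13,27,-6,0],[13,27,-6,0],[13,27,-6,0],[13,27,-6,0],[13,27,-6,0],[13,27,-6,0],[13,27,-6,0],[13,27,-6,0]]]';python3 -m inch '[[[9,18,0,0],[9,18,0,0],[9,18,0,0],[9,18,0,0],[9,18,0,0],[9,18,0,0]]]'; python3 -c "
from h import *
print(sensors.read_state()['qpos'])"
```

```text
clock: 2.35
eef_pos: [50.2, 930.9, 246.9]
tool_rot: [3.06, -0.029, 2.685]
force: [1.0, 0.3, -0.3]
width: -0.2
gripper_force: 0.0
clock: 2.85
eef_pos: [45.3, 950.9, 223.0]
tool_rot: [3.025, -0.043, 2.684]
force: [-0.3, -0.3, 0.9]
width: 0.2
gripper_force: 0.0
[-1.61637797  1.30188264  1.13493598  0.18458816 -1.09925363  1.63444695
 -0.33593468]
```

```bash
for i in 1 2 3; do python3 -m inch '[[[6,11,0,0],[6,11,0,0],[6,11,0,0]]]'|egrep 'pos|rot'; done; for i in 1 2 3; do python3 -m inch '[[[6,11,-5,0],[6,11,-5,0],[6,11,-5,0]]]' | egrep 'clo|pos|rot'; done
```

```text
eef_pos: [38.6, 966.9, 215.5]
tool_rot: [2.99, -0.059, 2.686]
eef_pos: [32.5, 981.6, 212.0]
tool_rot: [2.956, -0.075, 2.689]
eef_pos: [27.0, 995.4, 212.3]
tool_rot: [2.921, -0.091, 2.692]
clock: 3.85
eef_pos: [21.3, 1000.3, 251.5]
tool_rot: [2.883, -0.107, 2.696]
clock: 4.1
eef_pos: [16.1, 1003.5, 287.8]
tool_rot: [2.848, -0.123, 2.701]
clock: 4.35
eef_pos: [11.2, 1005.2, 323.2]
tool_rot: [2.814, -0.139, 2.706]
```

```bash
for i in 1 2 3 ; do python3 -m inch '[[[5,10,-4,0],[5,10,-4,0]]]' | egrep 'clo|pos|rot'; done
cat >> h.py <<'E'
from scipy.spatial.transform import Rotation as Ro
def tool():
    s=sensors.read_state();return s,np.array(s['eef_pos']),Ro.from_euler('xyz',s['tool_rot']).as_matrix()
yaw=-np.deg2rad(3.55);X=np.array([np.cos(yaw),np.sin(yaw),0]);Y=np.array([-np.sin(yaw),np.cos(yaw),0]);Z=np.array([0,0,1.])
L=np.array([X,Y,Z]).T; O=np.array([568.4,-65.3,0])+Y*45.5   # lathe origin
W=lambda l:O+L@np.array(l,float)
def to(l,off=0): # shift cm in tool axes from measured TCP to lathe point (TCP target)
    s,p,R=tool();return (R.T@(W(l)-p)/10).round(2)
def lat():
    s,p,R=tool();return (L.T@(p-O)).round(1),(L.T@R).round(3)
E
python3 -c "
from h import *
print(*lat(),sep='\n');print(sensors.read_state()['qpos'].round(2))"
```

```text
clock: 4.52
eef_pos: [10.4, 1008.9, 348.7]
tool_rot: [2.782, -0.153, 2.71]
clock: 4.68
eef_pos: [9.5, 1011.3, 376.4]
tool_rot: [2.749, -0.167, 2.716]
clock: 4.85
eef_pos: [8.3, 1012.7, 404.5]
tool_rot: [2.716, -0.182, 2.722]
[-625.8  995.7  404.5]
[[-0.921  0.388 -0.01 ]
 [ 0.344  0.827  0.444]
 [ 0.181  0.406 -0.896]]
[-1.66  1.14  1.15  0.18 -1.1   1.46 -0.38]
```

```bash
python3 -c "
from h import *
print(to((-300,450,380)))"
```

```text
[-49.23 -33.48 -22.37]
```

```bash
python3 -m inch '[[[-49,-33.5,-22,67],[-49,-33.5,-22,67],[-49,-33.5,-22,67],[-49,-33.5,-22,67],[-49,-33.5,-22,67],[-49,-33.5,-22,67],[-49,-33.5,-22,67],[-49,-33.5,-22,67]]]'; python3 -c "
from h import *
print(*lat(),to((-300,450,380)),to((-41,35,300)),sep='\n');print(sensors.read_state()['qpos'].round(2))"
```

```text
clock: 5.52
eef_pos: [137.1, 765.2, 394.6]
tool_rot: [3.002, -0.44, 1.852]
force: [1.3, 0.8, 0.8]
width: -0.0
gripper_force: 0.0
[-481.9  756.7  394.6]
[[-0.304  0.953 -0.01 ]
 [ 0.852  0.277  0.444]
 [ 0.426  0.126 -0.896]]
[-32.3    8.64 -12.49]
[-78.95  20.8  -24.  ]
[-2.01  0.77  1.26  1.43 -1.07  1.14 -0.42]
```

```bash
python3 -m inch '[[[-32.3,8.6,-12.5,18],[-32.3,8.6,-12.5,18],[-32.3,8.6,-12.5,18],[-32.3,8.6,-12.5,18],[-32.3,8.6,-12.5,18],[-32.3,8.6,-12.5,18],[-32.3,8.6,-12.5,18],[-32.3,8.6,-12.5,18]]]'; python3 -c "
from h import *
print(*lat(),to((-100,150,350)),to((-41,35,300)),sep='\n');print(sensors.read_state()['qpos'].round(2))"
```

```text
clock: 6.18
eef_pos: [290.5, 469.6, 382.1]
tool_rot: [-3.133, -0.461, 1.51]
force: [1.0, 0.9, 0.2]
width: -0.0
gripper_force: 0.0
[-310.5  471.2  382.1]
[[-0.001  1.    -0.01 ]
 [ 0.896  0.006  0.445]
 [ 0.445 -0.008 -0.896]]
[-30.22  20.9  -11.62]
[-42.76  26.77 -12.31]
[-1.84  0.37  1.3   1.95 -0.91  0.98 -0.18]
```

```bash
python3 -m inch '[[[-30,21,-11.6,0],[-30,21,-11.6,0],[-30,21,-11.6,0],[-30,21,-11.6,0],[-30,21,-11.6,0],[-30,21,-11.6,0],[-30,21,-11.6,0],[-30,21,-11.6,0]]]'; python3 -c "
from h import *
print(*lat(),to((-41,45,300)),sep='\n');print(sensors.read_state()['qpos'].round(2))"
```

```text
clock: 6.85
eef_pos: [456.6, 182.0, 355.7]
tool_rot: [-3.134, -0.462, 1.511]
force: [1.1, 1.1, 0.1]
width: -0.0
gripper_force: 0.0
[-126.9  194.4  355.7]
[[-0.002  1.    -0.008]
 [ 0.895  0.005  0.445]
 [ 0.445 -0.007 -0.895]]
[-15.87   8.55  -1.74]
[-0.92  0.41  1.14  1.94 -0.88  1.27  0.52]
```

```bash
python3 -m inch '[[[-15.9,8.5,-1.7,0],[-15.9,8.5,-1.7,0],[-15.9,8.5,-1.7,0],[-15.9,8.5,-1.7,0],[-15.9,8.5,-1.7,0],[-15.9,8.5,-1.7,0]]]'; python3 -c "
from h import *
print(*lat(),sep='\n');print(sensors.read_state()['qpos'].round(2))
c=cam('wrist');i=get_image('wrist')
ball=[526.9,-25,210.5];print(proj('wrist',ball,c),proj('wrist',[*W((0,-45.5,0))[:2],196],c),proj('wrist',W((0,0,145)),c))
cv2.imwrite('pics/w1.png',cv2.convertScaleAbs(i,alpha=1.5))
np.savez('w1.npz',K=c[0],R=c[1],t=c[2])"
```

```text
clock: 7.35
eef_pos: [533.0, 24.3, 298.2]
tool_rot: [-3.133, -0.456, 1.503]
force: [0.2, 0.8, 0.4]
width: 0.1
gripper_force: 0.0
[-40.9  41.7 298.2]
[[ 0.005  1.    -0.006]
 [ 0.898 -0.002  0.441]
 [ 0.441 -0.007 -0.898]]
[-0.43  0.62  1.01  1.8  -0.93  1.4   0.86]
[251.5 320.8] [310.5 368.7] [300.4 295.3]
```

View pics/w1.png

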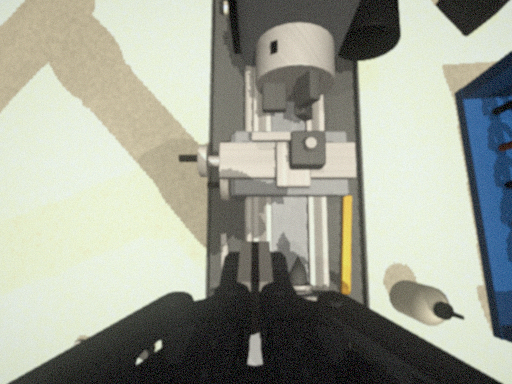

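The wrist view shows the carriage and chuck, and the quill tip at about (300,275). The gripper hides the ball, so I'll use the triangulated ball position.

```bash
python3 -c "
from h import *
s,p,R=tool();b=np.array([526.9,-25,210.5]);print('ball lathe',L.T@(b-O))
pv=W((0,-45.5,0))
print('pre',(R.T@(b-p)/10+[3.0,0,1.4]).round(2))
c0=b
for a in(138,150,165,180,193):
    q=pv+58*(X*np.cos(np.radians(a))+Y*np.sin(np.radians(a)));q[2]=210.5
    print(a,(R.T@(q-c0)/10).round(2))"
```

```text
ball lathe [-43.91572544  -7.84699137 210.5       ]
pre [-5.6  -0.15  7.02]
138 [0.1  0.08 0.05]
150 [-0.78 -0.63 -0.38]
165 [-2.03 -1.21 -0.99]
180 [-3.38 -1.41 -1.66]
193 [-4.55 -1.26 -2.24]
```

```bash
python3 -m inch '[[[-5.6,-0.15,7,0],[-5.6,-0.15,7,0],[-5.6,-0.15,7,0],[-5.6,-0.15,7,0]]]'; python3 -m inch '[[[-0.9,0,0,0],[-1.3,-0.3,-0.2,0],[-1.7,-0.6,-0.4,0],[-2.3,-0.9,-0.7,0],[-2.9,-1.2,-1,0],[-3.6,-1.3,-1.35,0]]]'; python3 -m inch '[[[-0.7,-0.1,-0.35,0],[-1.3,0,-0.65,0],[-1.9,0,-0.9,0],[-1.9,0,-0.9,0]]]'; python3 -c "
from h import *
print(lat()[0]);i=get_image('top');cv2.imwrite('pics/t2.png',i)
print(*[(a,proj('top',[*(W((0,-45.5,0))+58*(X*np.cos(np.radians(a))+Y*np.sin(np.radians(a))))[:2],210])) for a in (140,180,195)])"
```

```text
clock: 7.73
eef_pos: [527.4, 11.8, 211.0]
tool_rot: [-3.129, -0.461, 1.508]
force: [0.6, -0.2, 1.3]
width: 0.2
gripper_force: 0.0
clock: 8.23
eef_pos: [511.4, -23.3, 209.9]
tool_rot: [-3.13, -0.468, 1.513]
force: [-4.5, 8.1, 2.3]
width: -0.3
gripper_force: 3.9
clock: 8.57
eef_pos: [511.7, -48.2, 209.7]
tool_rot: [-3.134, -0.462, 1.511]
force: [-2.4, 2.1, 2.9]
width: 0.1
gripper_force: 1.9
[-57.6 -32.  209.7]
(140, array([259.1, 194.5])) (180, array([275.5, 201.2])) (195, array([282.2, 200.7]))
```

```bash
python3 -m inch '[[[2,0,0,0],[2,0,-2,0],[2,0,-6,0],[2,0,-10,0],[2,0,-13,0]]]' 6; python3 -c "
from h import *
a=tri(('top',(324.3,171.7)),('scene',(184,215.8)));print('crank',L.T@(a-O))
print(*lat(),to((33,-210,235)),to((-57,-230,280)),sep='\n')
t=get_image('top');s=get_image('scene')
f=lambda i:cv2.convertScaleAbs(cv2.resize(i,None,fx=4,fy=4,interpolation=cv2.INTER_CUBIC),alpha=1.8)
cv2.imwrite('pics/c2.png',np.hstack([f(t[130:250,240:340]),f(s[160:280,170:270])]))"
```

```text
clock: 9.03
eef_pos: [511.5, -90.6, 336.5]
tool_rot: [-3.138, -0.456, 1.511]
force: [0.4, -0.4, -0.8]
width: 59.5
gripper_force: 0.0
crank [  28.39845283 -159.25986936  160.7       ]
[-55.2 -74.3 336.5]
[[-0.002  1.    -0.004]
 [ 0.898  0.003  0.44 ]
 [ 0.44  -0.003 -0.898]]
[-16.67   8.81   3.1 ]
[-16.47  -0.21  -1.78]
```

View pics/c2.png

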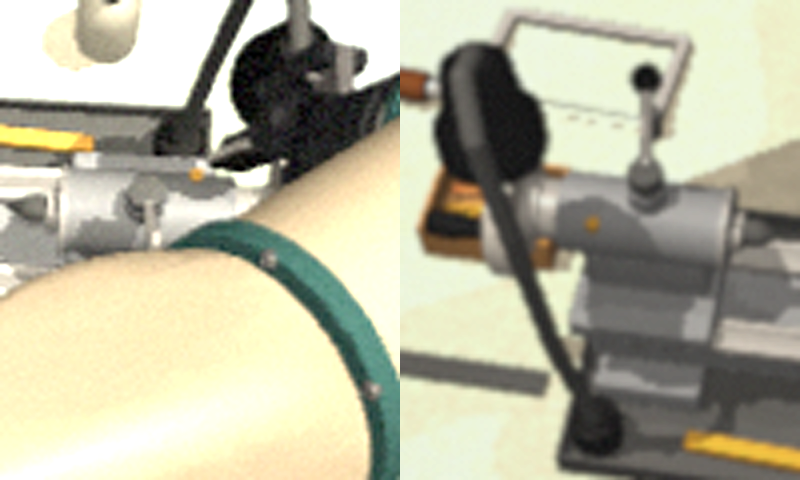

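The ball is now at scene (231.5,179.5), so the lever is near its slack stop. The crank shows in the scene crop as the dark blob at (430–478, 215–238). I'll pin down its angle from both views.

Run:
```python
from h import *
s=cv2.imread('pics/scene0.png');t=cv2.imread('pics/top0.png')
b=onz('scene',(231.5,179.5),210);d=L.T@(b-O);print('ball',d,np.degrees(np.arctan2(d[1]+45.5,d[0])))
for n,i,(x0,x1,y0,y1) in(('scene',s,(174,192,208,224)),('top',t,(316,334,165,178))):
    g=i[y0:y1,x0:x1].max(2);m=(g<45).astype(np.uint8)
    k,lab,st,ce=cv2.connectedComponentsWithStats(m);j=1+st[1:,4].argmax();c=ce[j]+[x0,y0];print(n,st[j]+[x0,y0,0,0,0],c)
    if n=='scene':print(g)
    for a in range(30,121,10):
        q=W((33*np.sin(np.radians(a)),-164,145+33*np.cos(np.radians(a))));print(a,proj(n,q),end=' ')
    print()
```

```text
ball [-58.86496696 -55.96497323 210.        ] -169.91931689256973
scene [176 208  14  12  88] [182.29545455 215.75      ]
[[128 127 123 113  78  47  42  50  67  80  83  89  96  94  93  81  59  39]
 [128 125 122 107  67  43  45  57  73  82  79  81  89  90  92  88  72  44]
 [128 124 118  94  57  43  48  64  83  92  93  99 110 112 112 111  99  64]
 [127 121 109  75  47  39  48  65  85  99 106 113 115 115 118 119 112  86]
 [125 117  92  55  33  31  37  53  66  77  85  91  91 101 109 112 114 103]
 [123 111  71  35  20  21  22  30  35  39  45  55  63  84  94  92  96 104]
 [121 104  58  22  19  21  21  22  20  21  22  26  34  48  54  62  86 104]
 [117  92  48  19  20  18  22  21  23  21  20  23  21  18  23  40  76 106]
 [109  79  39  17  16  21  20  23  22  21  22  21  21  23  19  35  71 103]
 [ 95  68  39  19  16  16  15  18  17  19  21  18  17  18  20  35  69 101]
 [ 94  66  47  36  30  27  22  18  17  17  17  16  18  18  18  31  66  96]
 [103  71  57  54  50  46  38  37  33  31  34  36  36  36  35  43  66  93]
 [113  80  60  58  59  57  57  56  54  52  55  56  57  58  58  60  73  91]
 [120  91  65  57  58  58  57  59  59  58  61  60  61  61  61  63  74  87]
 [124 103  73  60  57  59  59  58  58  59  59  59  60  61  60  61  68  81]
 [127 117  94  82  76  73  68  64  62  62  61  60  60  61  61  61  65  75]]
30 [181.9 208.4] 40 [181.6 210.8] 50 [181.4 213.1] 60 [181.4 215.4] 70 [181.5 217.5] 80 [181.7 219.3] 90 [182.  220.8] 100 [182.5 222. ] 110 [183.1 222.8] 120 [183.7 223.1] 
top [317 169  15   6  73] [323.84931507 171.71232877]
30 [326.4 175.5] 40 [326.2 173.9] 50 [326.  172.6] 60 [325.7 171.8] 70 [325.4 171.4] 80 [325.  171.3] 90 [324.6 171.8] 100 [324.3 172.6] 110 [323.9 173.7] 120 [323.6 175.2]
```

```bash
python3 -m inch '[[[-16.5,-0.2,-1.8,0],[-16.5,-0.2,-1.8,0],[-16.5,-0.2,-1.8,0],[-16.5,-0.2,-1.8,0],[-16.5,-0.2,-1.8,0]]]' 5; python3 -c "
from h import *
print(*lat(),to((29,-204,242)),sep='\n')
t=np.array([0,.44,-.898])
print(to(np.array([29.1,-164,160.5])+19*t))
print(sensors.read_state()['qpos'].round(2))"
```

```text
clock: 9.55
eef_pos: [496.7, -251.5, 272.9]
tool_rot: [-3.129, -0.452, 1.498]
force: [-1.0, 0.2, -0.1]
width: 49.8
gripper_force: 0.0
[ -60.  -235.8  272.9]
[[ 0.01   1.    -0.008]
 [ 0.899 -0.005  0.437]
 [ 0.437 -0.012 -0.899]]
[1.6  8.92 4.09]
[ 1.64  9.02 15.07]
[ 0.14  0.78  0.95  1.57 -0.83  1.57  1.2 ]
```

```bash
python3 -m inch '[[[1.6,8.9,4.1,0],[1.6,8.9,4.1,0],[1.6,9,4.1,0],[1.6,9,8,0],[1.6,9,12,0],[1.6,9,15,0],[1.6,9,15,0]]]'; python3 -c "
from h import *
print(*lat(),to(np.array([29.1,-164,160.5])+19*np.array([0,.44,-.898])),sep='\n')
i=get_image('scene');t=get_image('wrist')
cv2.imwrite('pics/g1.png',np.hstack([cv2.convertScaleAbs(cv2.resize(i[130:250,130:230],(400,480),interpolation=cv2.INTER_CUBIC),alpha=1.8),cv2.resize(t,(400,480))]))"
```

```text
clock: 10.13
eef_pos: [591.8, -167.1, 142.8]
tool_rot: [-3.128, -0.455, 1.509]
force: [-0.2, -2.0, -0.6]
width: 49.9
gripper_force: 0.7
[  29.7 -145.7  142.8]
[[ 0.     1.    -0.014]
 [ 0.898  0.006  0.439]
 [ 0.439 -0.013 -0.898]]
[-0.87 -0.07 -0.5 ]
```

View pics/g1.png

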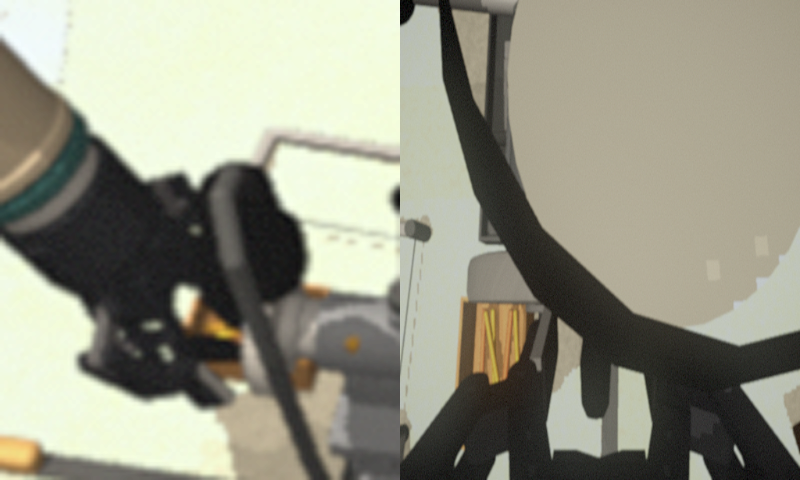

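The wrist view shows the crank handle at about (597,385), centred between the open fingers. The tool sits 9 mm too far in, so I'll correct that. I'll also check the camera's clearance below the lamp.

```bash
python3 -m inch '[[[-0.9,-0.1,-0.5,0],[-0.9,-0.1,-0.5,0],[-0.9,-0.1,-0.5,0],[-0.9,-0.1,-0.5,0]]]'; python3 -c "
from h import *
print(*lat(),to(np.array([29.1,-164,160.5])+19*np.array([0,.44,-.898])),sep='\n')
K,R,t=cam('wrist');print('cam',L.T@(-R.T@t-O), (L.T@R.T).round(2))"
```

```text
clock: 10.57
eef_pos: [592.0, -178.7, 149.2]
tool_rot: [-3.135, -0.459, 1.51]
force: [0.5, 1.1, 0.5]
width: 50.1
gripper_force: 0.0
[  30.5 -157.2  149.2]
[[-0.001  1.    -0.007]
 [ 0.896  0.004  0.443]
 [ 0.443 -0.006 -0.896]]
[-0.12 -0.14  0.59]
cam [  31.69721764 -151.4225138   312.25301072] [[ 1.    0.   -0.01]
 [ 0.   -0.99  0.15]
 [-0.01 -0.15 -0.99]]
```

```bash
python3 -m inch '[[[-0.5,-0.15,0.4,0],[-0.5,-0.15,0.4,0],[-0.5,-0.15,0.4,0]]]' 2.4 ; python3 -m inch '[[[0,0,0,0],[0,0,0,0],[0,0,0,0]]]' 0.5; python3 -m inch '[[[0,0,0,0],[0,0,0,0],[0,0,0,0]]]' 0.5; python3 -c "
from h import *
print(*lat(),sep='\n')"
```

```text
clock: 10.82
eef_pos: [589.7, -180.6, 142.3]
tool_rot: [-3.133, -0.46, 1.509]
force: [0.9, 0.1, -0.4]
width: 24.2
gripper_force: 0.0
clock: 11.07
eef_pos: [589.7, -180.7, 142.5]
tool_rot: [-3.133, -0.459, 1.51]
force: [-0.9, -0.3, -1.5]
width: 14.2
gripper_force: 58.4
clock: 11.32
eef_pos: [589.7, -180.7, 142.5]
tool_rot: [-3.133, -0.459, 1.51]
force: [-2.0, -0.7, -0.6]
width: 13.9
gripper_force: 58.4
[  28.4 -159.4  142.5]
[[-0.001  1.    -0.009]
 [ 0.896  0.005  0.443]
 [ 0.443 -0.008 -0.896]]
```

```bash
python3 -c "
import numpy as np
def row(a0,a):
    f=lambda a:33*np.array([np.sin(np.radians(a)),np.cos(np.radians(a))]);d=(f(a)-f(a0))/10
    return [float(v) for v in (np.array([.443*d[1],d[0],-.896*d[1],0])).round(2)]
print([row(62,a) for a in(76,90)]);print([row(90,a) for a in np.arange(112.5,271,22.5)])"
python3 -m inch '[[[-0.17,0.1,0.34,0],[-0.33,0.2,0.68,0],[-0.7,0.39,1.39,0],[-0.7,0.39,1.39,0]]]'|head -0; python3 -c "
from h import *
s=sensors.read_state();print(*lat(),s['clock'],s['force'].round(1),s['width'])"
```

```text
[[-0.33, 0.29, 0.67, 0.0], [-0.69, 0.39, 1.39, 0.0]]
[[-0.56, -0.25, 1.13, 0.0], [-1.03, -0.97, 2.09, 0.0], [-1.35, -2.04, 2.73, 0.0], [-1.46, -3.3, 2.96, 0.0], [-1.35, -4.56, 2.73, 0.0], [-1.03, -5.63, 2.09, 0.0], [-0.56, -6.35, 1.13, 0.0], [-0.0, -6.6, 0.0, 0.0]]
[  30.  -159.4  125.1] [[ 0.001  1.    -0.014]
 [ 0.896  0.005  0.444]
 [ 0.444 -0.013 -0.896]] 11.65 [-6.9  0.4 -1.4] 14.052765763777712Exception ignored on flushing sys.stdout:
BrokenPipeError: [Errno 32] Broken pipe
```

```bash
g(){ egrep 'pos|force: \[|clock'; }; python3 -m inch '[[[-0.56,-0.4,1.13,0],[-1.03,-1.15,2.1,0],[-1.03,-1.15,2.1,0]]]'|g; python3 -m inch '[[[-0.32,-1.07,0.64,0],[-0.43,-2.3,0.87,0],[-0.43,-2.3,0.87,0]]]'|g; python3 -m inch '[[[0.11,-1.26,-0.23,0],[0.43,-2.33,-0.87,0],[0.43,-2.33,-0.87,0]]]'|g; python3 -m inch '[[[0.47,-0.72,-0.96,0],[1.03,-0.97,-2.09,0],[1.03,-0.97,-2.09,0]]]'|g
python3 -c "
from h import *
print(lat())"
```

```text
clock: 11.9
eef_pos: [577.0, -179.8, 103.0]
force: [-9.7, -0.0, 10.6]
clock: 12.15
eef_pos: [558.8, -178.6, 97.5]
force: [-1.1, 0.6, 16.4]
clock: 12.4
eef_pos: [537.0, -177.3, 106.1]
force: [1.3, 0.6, 3.9]
clock: 12.65
eef_pos: [526.0, -176.6, 129.8]
force: [-1.5, 2.9, 1.5]
(array([ -35.4, -159.3,  129.8]), array([[-0.002,  1.   , -0.008],
       [ 0.896,  0.005,  0.445],
       [ 0.445, -0.007, -0.896]]))
```

The measured points fit a circle of radius 33 mm, so the crank is following cleanly. Next: two more turns, ending at the top, then I'll read the quill.

```bash
g(){ egrep 'pos|force: \[|clock|wid'; }; U='up'; 
python3 -m inch '[[[0.56,0.25,-1.13,0],[1.03,0.97,-2.09,0],[1.35,2.04,-2.73,0],[1.46,3.3,-2.96,0],[1.35,4.56,-2.73,0],[1.03,5.63,-2.09,0],[0.56,6.35,-1.13,0],[0,6.6,0,0]]]'|g
python3 -m inch '[[[-0.56,-0.25,1.13,0],[-1.03,-0.97,2.09,0],[-1.35,-2.04,2.73,0],[-1.46,-3.3,2.96,0],[-1.35,-4.56,2.73,0],[-1.03,-5.63,2.09,0],[-0.56,-6.35,1.13,0],[0,-6.6,0,0]]]'|g
```

```text
clock: 13.32
eef_pos: [591.7, -180.8, 126.6]
force: [-11.0, 1.1, 2.1]
width: 14.1
clock: 13.98
eef_pos: [526.0, -176.7, 127.4]
force: [2.8, 3.0, -2.1]
width: 14.2
```

```bash
g(){ egrep 'pos|force: \[|clock|wid'; }
python3 -m inch '[[[0.56,0.25,-1.13,0],[1.03,0.97,-2.09,0],[1.35,2.04,-2.73,0],[1.46,3.3,-2.96,0],[1.35,4.56,-2.73,0],[1.03,5.63,-2.09,0],[0.56,6.35,-1.13,0],[0,6.6,0,0]]]'|g
python3 -m inch '[[[-0.56,-0.25,1.13,0],[-1.03,-0.97,2.09,0],[-1.35,-2.04,2.73,0],[-1.46,-3.3,2.96,0],[-1.35,-4.56,2.73,0],[-1.03,-5.63,2.09,0],[-0.56,-6.35,1.13,0],[0,-6.6,0,0]]]'|g
python3 -m inch '[[[0.56,0.25,-1.13,0],[1.03,0.97,-2.09,0],[1.35,2.04,-2.73,0],[1.46,3.3,-2.96,0],[1.46,3.3,-2.96,0],[1.46,3.3,-2.96,0]]]'|g
python3 -c "
from h import *
s=get_image('scene');t=get_image('top');cv2.imwrite('pics/t3.png',t)
cv2.imwrite('pics/q1.png',np.hstack([cv2.convertScaleAbs(cv2.resize(i,None,fx=8,fy=8,interpolation=cv2.INTER_CUBIC),alpha=1.8) for i in(s[195:250,240:290],cv2.imread('pics/scene0.png')[195:250,240:290])]))"
```

```text
clock: 14.65
eef_pos: [591.7, -180.8, 126.4]
force: [-10.6, 1.0, 3.2]
width: 13.8
clock: 15.32
eef_pos: [526.0, -176.7, 127.2]
force: [3.5, 2.9, -1.4]
width: 13.8
clock: 15.82
eef_pos: [562.7, -179.0, 163.3]
force: [3.0, 1.8, 12.6]
width: 14.1
```

View pics/q1.png

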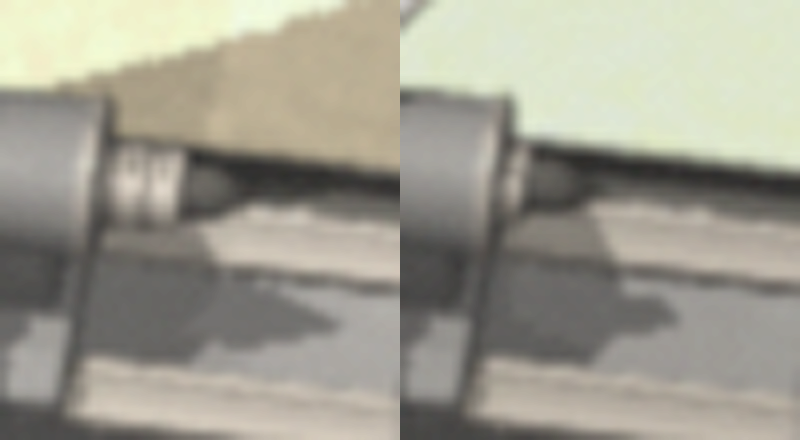

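The quill end moved from about (125) to (188), against the mouth at (108). That is about 24 mm out, so it started at 7 mm and needs exactly one more turn.

```bash
g(){ egrep 'pos|force: \[|clock|wid'; }
python3 -m inch '[[[-0.11,1.26,0.23,0],[-0.43,2.33,0.87,0],[-0.9,3.05,1.83,0],[-1.46,3.3,2.96,0],[-2.02,3.05,4.09,0],[-2.5,2.33,5.05,0],[-2.81,1.26,5.69,0],[-2.92,0,5.91,0]]]'|g
python3 -m inch '[[[0.11,-1.26,-0.23,0],[0.43,-2.33,-0.87,0],[0.9,-3.05,-1.83,0],[1.46,-3.3,-2.96,0],[2.02,-3.05,-4.09,0],[2.5,-2.33,-5.05,0],[2.81,-1.5,-5.69,0],[2.92,-0.5,-5.91,0]]]'|g
python3 -m inch '[[[0,0,0,0],[0,0,0,0]]]'|g
```

```text
clock: 16.58
eef_pos: [558.7, -178.6, 97.1]
force: [2.1, 0.4, 29.8]
width: 14.1
clock: 17.25
eef_pos: [552.8, -178.4, 162.9]
force: [-5.9, 2.9, 15.1]
width: 14.0
clock: 17.42
eef_pos: [556.7, -178.6, 163.4]
force: [0.9, 2.2, 15.4]
width: 13.9
```

```bash
g(){ egrep 'pos|force: \[|clock|wid'; }
python3 -m inch '[[[0,0.2,0,0],[0,0.2,0,0],[0,0.2,0,0]]]'|g
python3 -m inch '[[[0,0,0,0],[0,0,0,0],[0,0,0,0]]]' 5 |g
python3 -m inch '[[[0,0,-3,0],[0,0,-7,0],[0,0,-11,0],[0,0,-14,0],[0,0,-14,0],[0,0,-14,0]]]'|g
python3 -c "
from h import *
print(*lat(),to((-57,-225,300)),sep='\n')"
```

```text
clock: 17.67
eef_pos: [557.9, -178.7, 163.5]
force: [-1.0, 2.8, 16.0]
width: 14.0
clock: 17.92
eef_pos: [556.6, -179.8, 160.0]
force: [0.4, -1.1, 0.1]
width: 49.0
clock: 18.42
eef_pos: [553.9, -243.1, 286.7]
force: [0.3, 0.0, -0.3]
width: 50.1
[  -3.4 -223.9  286.7]
[[-0.     1.    -0.006]
 [ 0.898  0.003  0.441]
 [ 0.441 -0.005 -0.898]]
[ 0.49 -5.36 -1.21]
```

Released within about 2° of the top, so the reading is about 30 mm. Next I'll swing the lever back from its -y side.

```bash
python3 -c "
from h import *
print(to((-66,-126,283)),to((-66,-77,184)))"
```

```text
[ 8.62 -6.23  4.68] [ 8.66 -6.16 15.73]
```

```bash
g(){ egrep 'pos|force: \[|clock|wid'; }
python3 -m inch '[[[0,-6.2,0,0],[0,-6.2,0,0],[4,-6.2,2,0],[8.6,-6.2,4.7,0],[8.6,-6.2,9,0],[8.6,-6.2,13,0],[8.6,-6.2,15.7,0],[8.6,-6.2,15.7,0]]]' 0|g;python3 -m inch '[[[0,0,0,0],[0,0,0,0]]]'|g
python3 -c "
from h import *
print(*lat(),sep='\n')
R=lat()[1];f=lambda a:58*np.array([np.cos(np.radians(a)),np.sin(np.radians(a)),0])
for a in (180,170,160,150,142,135):print(a,(R.T@(f(a)-f(190))/10).round(2))
s=get_image('scene');cv2.imwrite('pics/l1.png',cv2.convertScaleAbs(cv2.resize(s[120:240,140:290],None,fx=5,fy=5,interpolation=cv2.INTER_CUBIC),alpha=1.8))"
```

```text
clock: 19.08
eef_pos: [496.0, -83.3, 177.8]
force: [-1.5, 1.1, 0.1]
width: -0.1
clock: 19.25
eef_pos: [499.8, -92.1, 183.8]
force: [0.4, -0.5, -0.4]
width: -0.1
[-66.8 -76.5 183.8]
[[-0.     1.    -0.009]
 [ 0.897  0.004  0.442]
 [ 0.442 -0.008 -0.897]]
180 [ 0.9  -0.08  0.45]
170 [1.81 0.01 0.89]
160 [2.68 0.27 1.32]
150 [3.5  0.7  1.72]
142 [4.11 1.16 2.01]
135 [4.58 1.63 2.24]
```

View pics/l1.png

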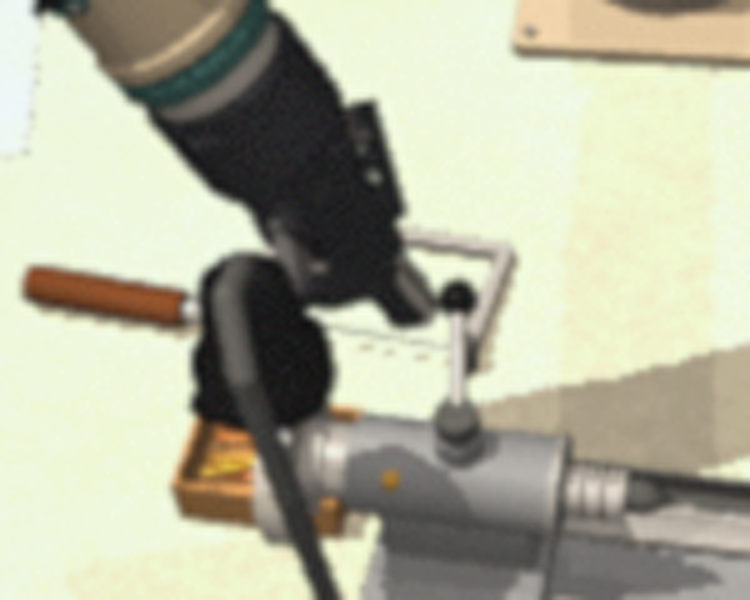

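The view shows the fingertips just left of (behind) the ball at (457,297), as planned, and the quill with its rings showing. Pushing now.

```bash
g(){ egrep 'pos|force: \[|clock|wid'; }
python3 -m inch '[[[0.9,0,0,0],[1.8,-0.1,0.45,0],[2.7,0,0.9,0],[3.6,0.25,1.3,0],[4.4,0.7,1.7,0],[5,1.15,2,0],[5,1.15,2,0]]]' |g
python3 -m inch '[[[0.25,0.22,0.12,0],[0.5,0.45,0.25,0],[0.5,0.45,0.25,0]]]'|g
python3 -c "
from h import *
print(lat()[0]);s=get_image('scene');m=s[160:200,215:262].max(2)<40
k,lab,st,ce=cv2.connectedComponentsWithStats(m.astype(np.uint8));
for j in range(1,k):
  if st[j,4]>8:
    d=L.T@(onz('scene',ce[j]+[215,160],210)-O);print(st[j],ce[j]+[215,160],d,np.degrees(np.arctan2(d[1]+45.5,d[0])))"
```

```text
clock: 19.88
eef_pos: [514.2, -37.1, 188.3]
force: [-1.4, -1.0, -1.8]
width: 0.1
clock: 20.13
eef_pos: [518.9, -33.3, 188.0]
force: [-2.9, -2.2, -1.3]
width: -0.3
[-51.4 -16.6 188. ]
[  0   0  39  31 666] [232.01501502 173.13363363] [-79.03313484 -58.71906187 210.        ] -170.5046185673836
```

```bash
g(){ egrep 'pos|force: \[|clock|wid'; }
python3 -m inch '[[[0.15,0.1,0.07,0],[0.3,0.2,0.15,0],[0.3,0.2,0.15,0]]]'|g
python3 -m inch '[[[0.15,0.1,0.07,0],[0.3,0.2,0.15,0],[0.3,0.2,0.15,0]]]'|g
python3 -c "
from h import *
print(lat()[0]);s=get_image('scene');cv2.imwrite('pics/l2.png',cv2.convertScaleAbs(cv2.resize(s[140:240,190:290],None,fx=6,fy=6,interpolation=cv2.INTER_CUBIC),alpha=1.8))"
```

```text
clock: 20.43
eef_pos: [520.1, -32.8, 187.4]
force: [-5.7, -7.3, -0.4]
width: -0.1
clock: 20.68
eef_pos: [520.8, -32.5, 187.0]
force: [-10.3, -13.5, 0.2]
width: 0.0
[-49.5 -15.7 187. ]
```

View pics/l2.png

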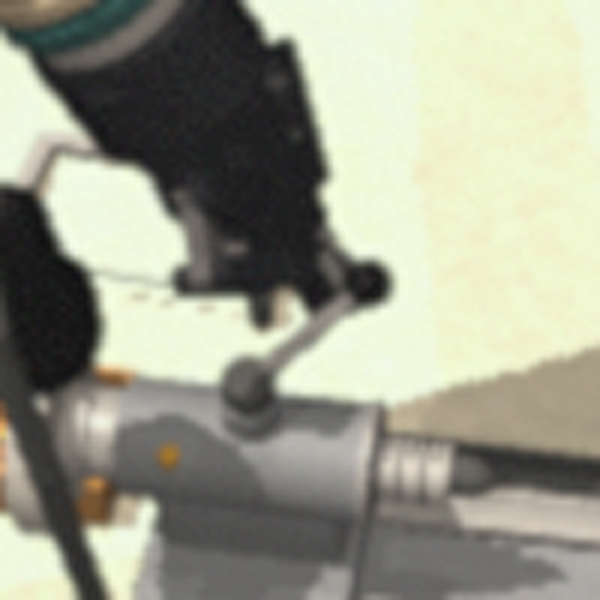

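The ball is at (369,281), which is scene px (251.5,186.8). The force is up to 17 N with the tip barely moving, so the lever looks to be at its stop. One more push to confirm, then I'll back off and check.

```bash
g(){ egrep 'pos|force: \[|clock|wid'; }
python3 -m inch '[[[0.15,0.15,0.07,0],[0.3,0.3,0.15,0],[0.3,0.3,0.15,0]]]'|g
python3 -m inch '[[[-1.5,-1.5,0,0],[-3,-3,-1,0],[-3,-3,-5,0],[-3,-3,-9,0],[-3,-4,-13,0],[-3,-8,-15,0],[-3,-12,-15,0],[-3,-12,-15,0]]]'|g
python3 -m inch '[[[0,-4,0,0],[0,-8,0,0],[0,-12,0,0],[0,-15,0,0],[0,-15,0,0]]]'|g
python3 -c "
from h import *
for uv in((251.5,186.8),(250.5,186.2)):
  d=L.T@(onz('scene',uv,210)-O);print(d,np.degrees(np.arctan2(d[1]+45.5,d[0])))
s=get_image('scene');t=get_image('top')
f=lambda i:cv2.convertScaleAbs(cv2.resize(i,None,fx=5,fy=5,interpolation=cv2.INTER_CUBIC),alpha=1.8)
cv2.imwrite('pics/f1.png',np.hstack([f(s[165:275,205:285]),f(t[140:250,250:330])]))
for n,i,(x0,x1,y0,y1) in(('scene',s,(244,260,178,196)),('top',t,(250,268,186,202))):
    m=(i[y0:y1,x0:x1].max(2)<40).astype(np.uint8);k,lab,st,ce=cv2.connectedComponentsWithStats(m);j=1+st[1:,4].argmax();c=ce[j]+[x0,y0]
    d=L.T@(onz(n,c,210)-O);print(n,c,d,np.degrees(np.arctan2(d[1]+45.5,d[0])))"
```

```text
clock: 20.98
eef_pos: [522.5, -32.3, 186.1]
force: [-13.9, -19.7, -1.7]
width: 0.1
clock: 21.65
eef_pos: [396.5, -109.9, 311.7]
force: [-0.7, 0.8, -0.8]
width: 0.0
clock: 22.07
eef_pos: [248.8, -99.3, 311.6]
force: [0.1, 1.1, -0.0]
width: -0.1
[-43.20321107  -4.79702034 210.        ] 136.7067910075805
[-44.63915007  -7.4911026  210.        ] 139.5866018323909
scene [250.90322581 186.67741935] [-43.40975609  -6.31271793 210.        ] 137.92649134235606
top [257.70175439 193.1754386 ] [-41.68751349  -5.00356536 210.        ] 135.83032046202632
```

View pics/f1.png

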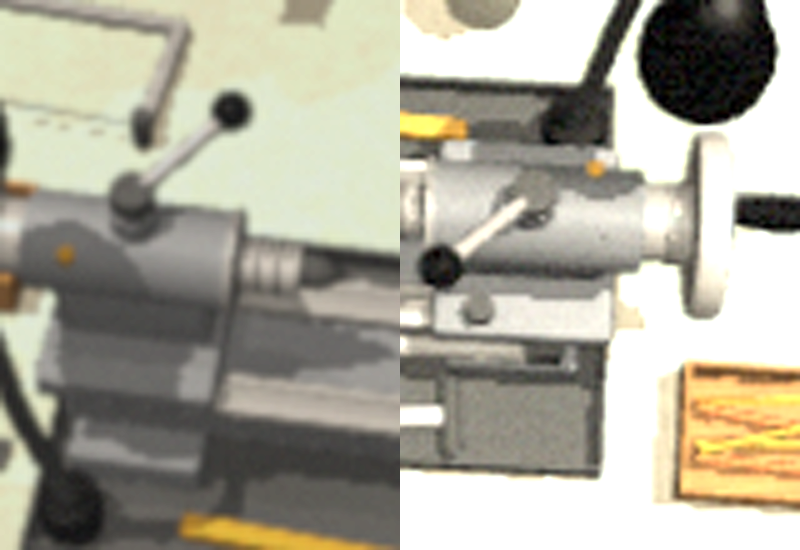

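The lever is back at about 136° (135° is the stop). The third ring is at the barrel mouth, and the crank shows at top px (324,182). A last check of the crank angle, then I'll hand in.

```bash
python3 -c "
from h import *
from cell import order
for a in(-10,0,10):print(a,proj('top',W((33*np.sin(np.radians(a))-2,-164,145+33*np.cos(np.radians(a))))))
s=sensors.read_state();print(s['clock'],s['force'].round(1))
print(order.finish_job())"
```

```text
-10 [326.6 185.2]
0 [326.6 182.7]
10 [326.6 180.4]
22.1667 [0.3 0.1 0.7]
the job is handed in; nothing more can be done
None
```

The job is handed in: I slackened the clamp lever, wound the quill out to about 30 mm with the third ring at the barrel mouth, swung the lever back to tight within about 1–3° of its stop by camera, and left the arm clear of everything, at 22 s on the clock.

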